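Put the oil bottle back and snap the finishing caddy's covers shut

TASK

Put the wooden finishing caddy in order: stand the fallen oil bottle upright inside the caddy's open tray, and press both of its hinged covers down until their catches snap and hold them fully shut. Leave everything else on the bench where it is.

Things in the scene. Friction and masses are not known exactly. Their poses are not given: they have to be found in the camera images.
- caddy: Fixed wooden caddy, 130 mm deep (x) by 330 mm long (y), origin at the centre of its underside, z up, front faces -x. Its middle is the open tray; at each end is a 60 mm high bin with a hinged cover (cover_right at the -y end, cover_left at the +y end). A sprung steel roller catch stands on the front face under each cover.
- tray (a point): Centre of the tray's inner floor (8 mm above the bench), axes as the caddy. Inside the tray is 118 mm (x) by 111 mm (y); its front and back rims rise 14 mm above the floor (6 mm thick); on its -y and +y sides stand the bins, 60 mm high (68.5 mm with their covers shut).
- cover_right (a joint): Hinge angle of the cover at the caddy's -y end, rad: 0 fully shut (flat), grows as its front edge rises, up to 1.25. A light spring lifts the cover unless it is caught. The steel lip under its front edge meets the roller at about 0.11 rad; about 8 to 10 N on the front edge pushes it past, and it is then held at 0.
- cover_left (a joint): The same for the cover at the caddy's +y end.
- cover_right_hinge (a point): Point on the top face of cover_right above its hinge line (middle of the rear edge). Cover: light wood plate, 137 mm from hinge to front edge, 98 mm wide (y), 8 mm thick; when shut its top lies 68.5 mm above the bench. The axes turn with the cover: -x runs from hinge to front edge, z is the normal of the outer face. The hinge line is the y axis, 8 mm below this point along z.
- cover_right_front (a point): Middle of the front (free) edge of cover_right, on its top face, 137 mm from cover_right_hinge.
- cover_left_hinge (a point): As cover_right_hinge, for cover_left (same size).
- cover_left_front (a point): As cover_right_front, for cover_left.
- bottle: Closed square amber bottle with a black cap, 170 mm tall, body 52 x 52 mm up to 106 mm from the base (faces across its own x and y), then a shoulder and a neck 26 mm in diameter with a 32 mm cap; 0.18 to 0.33 kg. Origin at the centre of its underside, z from base to cap. It starts lying on one flat side (the face across its own x) on the bench.
- tape: Bystander: roll of black tape lying flat, 76 mm diameter, 22 mm high, origin centre of underside, in front of the caddy. Leave alone.
- blank: Bystander: flat wood blank, 80 x 130 x 18 mm, origin centre of underside, in front of the caddy. Leave alone.
- drum: Bystander: standing tapered sanding drum, 52 mm wide at its foot, 105 mm tall with its spindle, origin centre of underside, behind the caddy. Leave alone.
- chisel: Bystander: chisel lying along its x, 235 mm long, 36 mm high, origin on the bench under its blade end of the ferrule. Leave alone.
- mallet: Bystander: mallet lying on the bench, black round head 90 mm diameter and 50 mm high with its origin under its centre, wooden handle 26 mm thick reaching 210 mm to -x. Leave alone.
Mind the look-alikes: they are no part of the job. What is shaped like the bottle but pink or purple is not meant.

How it is judged:
By the outcome, as a careful person would: the job done as asked, in the order asked, and still so for the second after the job is handed in, with the robot touching nothing.
It also fails if it takes over 67 s, if anything falls off the work surface, if the arm or the gripper's body presses on something with over 40 N, if the wrist force passes 120 N, or if a joint passes its speed limit or range.

ROBOT

A 6-joint arm with a two-finger parallel gripper is mounted at the origin on the work surface. World frame = base frame: x ahead of the robot, y to its left, z up, the work surface at z = 0. Lengths are in mm, angles in rad, forces in N, time in s.
With the tool pointing down it reaches from about 400 to 925 mm from the base axis. Payload 3.4 kg.
Tool frame: the origin (TCP) lies on the centre line of the jaws, within the pads' length; the fingertips stand 17 mm ahead of it and the grasp point (between the pads) lies 2 mm behind it; z points along the fingers, y is the line along which they close (so a half turn about z gives the same grasp; the last joint's range is limited). The gripper opens to 85 mm and grips with 20 to 120 N. Pads are 22 mm wide; open, the fingers measure 114 mm over their backs; the gripper's body (76 mm by 85 mm) begins 54 mm behind the grasp point. The pads swing forward as they close: fully open they stand 13 mm farther back than shut.
Start: joints at [-1.403, 0.307, 1.506, -0, 1.328, -0.073], TCP at [137.101, -558.422, 248.305] pointing down, gripper open.
Joint ranges: [-3.12, 3.12], [-1.05, 2.28], [0.14, 2.33], [-1.42, 4.57], [0.1, 2.73], [-2.68, 2.68]. Speed limits (rad/s): [2.57, 2.57, 3.14, 3.14, 3.14, 3.14].

INTERFACE

Orientations are given as a rotation vector (axis times angle).
In Python, from cell import robot gives the robot as it stands.
- The arm moves only by the tool step_arm, never from a script. Its argument "series" is a list of rows, each a list of 6 numbers: the shift along the world's x, y, z in mm, then the turn, a rotation vector about the world's x, y, z in rad. A call has exactly 8 rows; each row shifts and turns the commanded pose from where the row before left it; what a row does not reach is not made up. A row lasts 1/10 s, in which the tool goes at most 50 mm and 8.59 degrees, less where a joint would pass 70% of its speed; a pose out of reach is approached as far as the arm can. A call with a gripper value outside its range is refused whole. "claw" is the opening, from 0 (shut) to 1 (fully open), set as the call begins (left out, the last holds). The fingers move at their own pace and stop on an object; the grip force is fixed at half the most. Time passes only in rows, so rows that do not move let the fingers close, or fill a call up. It gives the time, the measured TCP pose, the force, the opening and the grip force at its end, in the units of the state.
- robot.state(): the state, without advancing time (a new reading comes with each control period).
- robot.read_camera(name): name is "scene" or "top" or "wrist"; returns a dict with "image" (420x560x3 uint8, red, green, blue), "camera_matrix" (3x3 intrinsics, pixels), "dist" ([k1, k2, p1, p2, k3] as OpenCV has them; the pictures are not rectified), "rvec" (rotation vector, rad) and "tvec" (3), from world to camera coordinates, as OpenCV has them. Camera axes: x right, y down, z forward; pixel columns grow to the right and rows downward; lengths in mm; the calibration is good to about 2 mm. A picture is of the moment at which its call begins. There is no depth.
- robot.sign_off(): hands the job in; it is judged then, once.
Trained networks look in a picture, given as the dict that the camera call returned (one of the last four; its "shot" number tells which), for a name from the list of things; names that differ only in an ending like _2 or _b are one class to them, and where a whole thing is asked for, a point or a joint stands for the part that bears it (a point fixed in the world has none). Each returns a list of dicts, best first, with "conf" (0 to 1); they miss things now and then, are a little off and sometimes report something else, mostly with a low value. They report only what shows in the picture. A call takes as long as a camera call. They do not tell look-alikes from the thing itself.
- robot.spot_in(picture, name): "xyz" ([x, y, z] in mm, in world coordinates, good to about 4 mm: the middle of the surface that is visible of it).
- robot.mark_of(picture, name): "xyz" ([x, y, z] in mm, in world coordinates, good to about 4 mm: a listed point, or the origin of a listed thing).
The state is a dict: "time_s": time; "qpos": joint angles; "joint_velocities": joint speeds; "joint_torque": joint torques, N m; "tcp_pos": TCP position; "tcp_rot": TCP orientation; "wrist_force": force on the tool from outside, world axes, zero at the start; "moment": the same for the moment, N m; "opening": finger opening in mm; "gripper_force": force on a finger pad.
Only numpy, scipy, OpenCV 4.12 (cv2) and the standard library are available. Lean on these libraries where they do the work, as an engineer would, in place of code of your own. Each camera call takes 0.05 s, during which the arm holds its last target. There are 200 camera calls.

## Working session

There is one attempt and no reset: what is moved stays moved. The work goes in short steps, Python scripts to look and compute and a tool call to move; the robot and the scene stay as the last step left them, time stands still between calls to the robot, and variables do not carry over. Pictures are saved under pics/ and viewed, at most 10 in all, crops included, and the job is handed in when it is done.

Besides the shell and the picture viewer there is one more tool, called by a JSON object that holds its "name" and its "arguments". step_arm: Moves the arm, as the interface text tells. Its arguments: {"type":"object","properties":{"series":{"type":"array","items":{"type":"array","items":{"type":"number"}}},"claw":{"type":"number"}},"required":["series"]}

```bash
mkdir -p pics; ls; python3 - <<'E'
from cell import robot
import cv2,numpy as np
for c in ["top","scene"]:
    p=robot.read_camera(c); cv2.imwrite(f"pics/{c}0.png",p["image"][:,:,::-1])
    print(c,np.round(p["tvec"]),np.round(p["rvec"],2),np.round(p["camera_matrix"][0]))
    for n in ["bottle","caddy","tray","cover_right_hinge","cover_right_front","cover_left_hinge","cover_left_front","tape","blank","drum","chisel","mallet"]:
        f=lambda L:[(np.round(d["xyz"]).astype(int).tolist(),round(d["conf"],2),np.round(cv2.projectPoints(np.array([d["xyz"]],float),p["rvec"],p["tvec"],p["camera_matrix"],np.array(p["dist"]))[0].ravel()).astype(int).tolist()) for d in L if d["conf"]>.2]
        print(n,f(robot.mark_of(p,n)), [q[0] for q in f(robot.spot_in(p,n))] if n=="bottle" else "")
E
```

```text
pics
top [ -73.  570. 1135.] [ 2.09 -2.13  0.23] [409.   0. 280.]
bottle [([312, -46, 28], 0.88, [269, 298]), ([426, -504, 30], 0.64, [425, 255]), ([486, -372, 28], 0.59, [378, 235])] [[366, -453, 51], [503, -300, 50], [357, -101, 54]]
caddy [([610, 98, -1], 0.95, [221, 200])] 
tray [([613, 98, 3], 0.62, [221, 199])] 
cover_right_hinge [([646, -27, 68], 0.59, [260, 182]), ([752, -314, -1], 0.33, [352, 154])] 
cover_right_front [([563, 0, 173], 0.88, [248, 202])] 
cover_left_hinge [([707, 184, 66], 0.98, [189, 164])] 
cover_left_front [([504, 217, 1], 0.72, [181, 235]), ([621, 206, 164], 0.67, [172, 183])] 
tape [([508, 220, 2], 0.74, [180, 234])] 
blank [([469, 78, -1], 0.58, [227, 246])] 
drum [([707, 22, -2], 0.67, [246, 170])] 
chisel [([750, -315, -1], 0.88, [352, 154])] 
mallet [([778, -164, 0], 0.8, [304, 147]), ([620, 207, 163], 0.46, [172, 184]), ([749, -314, -4], 0.45, [351, 155])] 
scene [-289. -307. 1430.] [ 2.28  1.   -0.34] [388.   0. 282.]
bottle [([310, -47, 27], 0.91, [247, 176]), ([419, -500, 25], 0.8, [138, 283]), ([490, -378, 26], 0.76, [193, 273]), ([713, 183, 69], 0.52, [395, 202]), ([476, 79, 1], 0.32, [310, 191])] [[384, -467, 50], [515, -315, 50], [368, -113, 50], [809, -205, 38]]
caddy [([614, 97, 5], 0.7, [347, 211])] 
tray [([614, 90, 3], 0.6, [345, 213]), ([645, -32, 65], 0.55, [327, 228])] 
cover_right_hinge [([644, -28, 66], 0.89, [328, 227]), ([782, -172, 2], 0.41, [326, 304])] 
cover_right_front [([556, -3, 175], 0.61, [315, 178])] 
cover_left_hinge [([473, 77, 0], 0.66, [309, 191]), ([716, 183, 68], 0.62, [396, 203])] 
cover_left_front [([617, 211, 160], 0.81, [381, 157])] 
tape [([508, 222, 4], 0.85, [348, 174]), ([780, -170, 2], 0.29, [326, 303])] 
blank [([474, 77, 0], 0.69, [310, 191]), ([506, 224, 4], 0.49, [347, 174])] 
drum [] 
chisel [([750, -313, -1], 0.86, [277, 331])] 
mallet [([780, -169, -2], 0.82, [326, 303])]
```

View pics/top0.png

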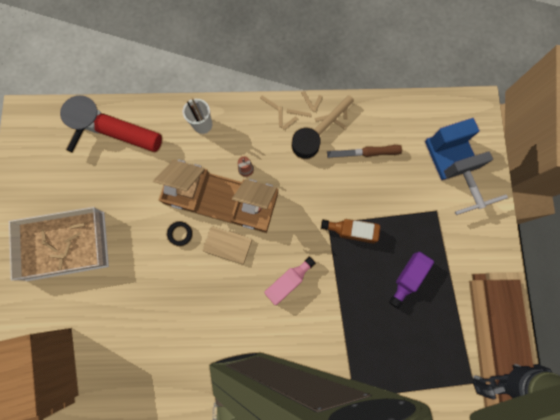

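```bash
python3 - <<'E'
import cv2
a=cv2.imread("pics/top0.png")
cv2.imwrite("pics/crop1.png",cv2.resize(a[210:310,240:440],None,fx=4,fy=4,interpolation=cv2.INTER_CUBIC))
E
```

```text
(no output)
```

View pics/crop1.png

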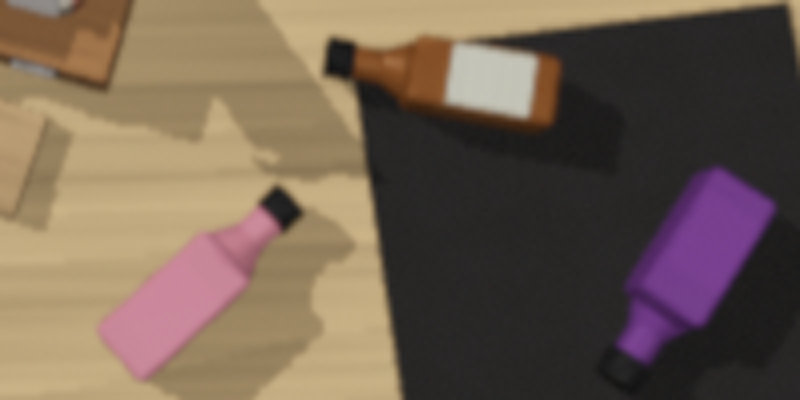

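View pics/scene0.png

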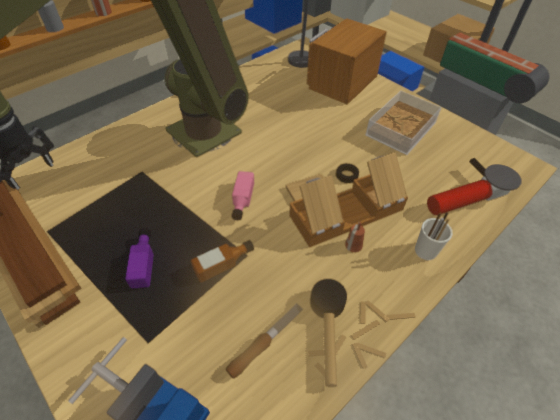

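The bottle-shaped things in the top image are pink at (289,282), purple at (413,278) and amber with a label at (352,231). The amber one fits the description, and the crop shows it with its cap at about (325,224) and its base at about (379,232). The caddy is at (221,200) with both covers open, and the scene view agrees.

```bash
cat > h.py <<'E'
from cell import robot
import cv2,numpy as np,json
from scipy.spatial.transform import Rotation as R
def log():
    s=robot.state(); r=[s["time_s"],list(map(float,s["qpos"])),list(map(float,s["tcp_pos"])),list(map(float,s["tcp_rot"]))]
    open("log.jsonl","a").write(json.dumps(r)+"\n"); return s
def back(p,uv,z):
    K=p["camera_matrix"];n=cv2.undistortPoints(np.array([[uv]],float),K,np.array(p["dist"]))[0,0]
    Rm=cv2.Rodrigues(np.array(p["rvec"],float))[0];c=-Rm.T@np.array(p["tvec"]).ravel();d=Rm.T@np.array([*n,1]);return c+d*(z-c[2])/d[2]
E
python3 - <<'E'
from h import *
s=log(); print(R.from_rotvec(s["tcp_rot"]).as_matrix().round(3),s["opening"])
p=robot.read_camera("top"); im=p["image"]
# amber segmentation near bottle, hull-body axis on the top face z=52
f=lambda x,y,z:back(p,(240+x/4,210+y/4),z).round(1)
print("cap c",f(340,57,26)); 
for c in [(422,37),(561,57),(553,129),(400,103)]: print(f(*c,52))
E
```

```text
[[ 0.971  0.238 -0.   ]
 [ 0.238 -0.971  0.   ]
 [ 0.    -0.    -1.   ]] 85.48396085309015
cap c [ 523.5 -216.7   26. ]
[ 532.7 -274.4   52. ]
[ 515.8 -374.7   52. ]
[ 463.3 -365.1   52. ]
[ 484.4 -255.8   52. ]
```

{"name": "step_arm", "arguments": {"series": [[40,20,0,0,0,0],[40,20,0,0,0,0],[40,20,0,0,0,0],[40,20,0,0,0,0],[40,20,0,0,0,0],[40,20,0,0,0,0],[40,20,0,0,0,0],[0,0,0,0,0,0]]}}

```text
time_s: 2.25
tcp_pos: [422.0, -415.7, 248.3]
tcp_rot: [-3.117, -0.386, -0.005]
wrist_force: [-0.7, 0.1, -0.3]
opening: 85.5
gripper_force: 0.0
```

```bash
python3 - <<'E'
from h import *
s=log(); print(np.round(s["qpos"],4).tolist(),s["tcp_pos"],R.from_rotvec(s["tcp_rot"]).as_matrix().round(3).tolist())
E
```

```text
[-0.851, 0.3302, 1.4706, 0.0029, 1.3395, 0.4728] [ 421.97012087 -415.74416623  248.29757023] [[0.97, 0.244, 0.003], [0.244, -0.97, 0.001], [0.003, -0.0, -1.0]]
```

{"name": "step_arm", "arguments": {"series": [[10,15,-5,0,0,0.14],[10,15,-5,0,0,0.14],[10,15,-5,0,0,0.14],[10,15,-5,0,0,0.14],[10,15,-5,0,0,0.14],[10,15,-5,0,0,0.14],[10,15,-5,0,0,0.14],[10,15,-5,0,0,0.14]]}}

```text
time_s: 3.05
tcp_pos: [496.8, -298.4, 208.1]
tcp_rot: [-2.437, -1.983, 0.001]
wrist_force: [-0.5, -0.6, -1.1]
opening: 85.6
gripper_force: 0.0
```

```bash
python3 -c "
from h import *
log()"
```

{"name": "step_arm", "arguments": {"series": [[0,0,0,-0.1,0.02,0],[0,0,0,-0.1,0.02,0],[0,0,0,-0.1,0.02,0],[0,0,0,-0.1,0.02,0],[0,0,0,-0.1,0.02,0],[0,0,0,0,0,0],[0,0,0,0,0,0],[0,0,0,0,0,0]]}}

```text
time_s: 3.85
tcp_pos: [497.2, -299.3, 208.8]
tcp_rot: [2.149, 1.737, -0.552]
wrist_force: [0.0, -0.3, 0.1]
opening: 85.3
gripper_force: 0.0
```

```bash
cat > kin.py <<'E'
from h import *
from scipy.optimize import least_squares
Z=lambda a:R.from_euler("z",a); Y=lambda a:R.from_euler("y",a)
def fk(q,P):
    a1,b,d1,L2,a3,L4,d6=P
    r=Z(q[0])*Y(q[1]+q[2])*Z(q[3])*Y(q[4])*Z(q[5])
    p=Z(q[0]).apply(np.array([a1,b,d1])+Y(q[1]).apply([0,0,L2])+Y(q[1]+q[2]).apply([a3,0,L4]))+r.apply([0,0,d6])
    return p,r
D=[json.loads(l) for l in open("log.jsonl")]
Cs=[fk(d[1],[0]*7)[1].inv()*R.from_rotvec(d[3]) for d in D]
C=Cs[0]
def fit():
    f=lambda P:np.concatenate([fk(d[1],P)[0]-d[2] for d in D]+[1e-3*(np.array(P)-[50,0,300,400,0,400,200])])
    return least_squares(f,[50,0,300,400,0,400,200]).x
lo=np.array([-3.12,-1.05,.14,-1.42,.1,-2.68]);hi=np.array([3.12,2.28,2.33,4.57,2.73,2.68])
def ik(p,r,q0,P):
    def f(q):
        pp,rr=fk(q,P); return np.r_[(pp-p)/100,(r.inv()*rr*C).as_rotvec()]
    s=least_squares(f,np.clip(q0,lo+1e-3,hi-1e-3),bounds=(lo,hi)); return s.x,np.abs(s.fun).max()
E
python3 - <<'E'
from h import *
s=log()
from kin import *
for c in Cs: print(c.as_rotvec().round(3))
P=fit();print(P.round(1)); 
for d in D: print(np.round(d[1],3),(fk(d[1],P)[0]-d[2]).round(2))
print(s["tcp_pos"],R.from_rotvec(s["tcp_rot"]).as_matrix().round(3))
E
```

```text
[0.    0.    1.571]
[-0.    -0.     1.571]
[-0.    -0.     1.571]
[-0.    -0.     1.571]
[2.000e-01 4.220e+01 1.928e+02 6.458e+02 1.091e+02 4.166e+02 3.542e+02]
[-1.403  0.307  1.506 -0.     1.328 -0.073] [ 0.   -0.01 -0.  ]
[-0.851  0.33   1.471  0.003  1.34   0.473] [-0.  0.  0.]
[-0.613  0.346  1.554 -0.     1.242 -0.409] [-0.01  0.    0.  ]
[-0.318  0.347  1.682 -0.568  1.117  0.149] [ 0. -0. -0.]
[ 497.16570388 -299.28814146  208.76913783] [[ 0.185  0.978 -0.095]
 [ 0.854 -0.208 -0.478]
 [-0.487  0.007 -0.873]]
```

```bash
cat >> kin.py <<'E'
def pose_up(a,az):  # bottle upright, tool beta=a below horizontal towards azimuth az
    u=np.array([np.cos(az),np.sin(az),0]);z=np.array([0,0,1.])
    X=z*np.cos(a)+u*np.sin(a);W=u*np.cos(a)-z*np.sin(a)
    return R.from_matrix(np.c_[X,np.cross(W,X),W])
def pose_lie(a,az):
    u=np.array([np.cos(az),np.sin(az),0]);z=np.array([0,0,1.])
    X=u*np.cos(a)-z*np.sin(a);W=-z*np.cos(a)-u*np.sin(a)
    return R.from_matrix(np.c_[X,np.cross(W,X),W])
E
python3 - <<'E'
from kin import *
P=fit()
rng=np.random.default_rng(0)
for a in [.1,.3,.5,.7]:
    q,e=ik([505,-311,32],pose_lie(a,np.radians(78.5)),D[-1][1],P); print("lie",a,q.round(2),round(e,4))
for a in [.1,.3,.5,.7]:
  for az in [-50,-35,-17,0]:
    S=[]
    for t in range(8):
        q,e=ik([610,97,78],pose_up(a,np.radians(az)),np.array([0.1,.6,1.5,[-1,0,1,2,3,4][t%6],1,rng.uniform(-2,2)]),P)
        if e<1e-3 and not any(np.abs(q-s).max()<.05 for s in S): S.append(q); print(a,az,q.round(2))
E
```

```text
lie 0.1 [-0.57  0.55  1.74 -0.13  0.82 -0.28] 0.0
lie 0.3 [-0.45  0.56  1.79 -0.43  0.76  0.05] 0.0
lie 0.5 [-0.34  0.6   1.82 -0.73  0.79  0.4 ] 0.0
lie 0.7 [-0.23  0.66  1.85 -0.97  0.89  0.7 ] 0.0
0.1 -35 [ 0.65  1.02  2.13  4.4   1.48 -1.56]
0.3 -35 [ 0.62  0.87  2.14  4.42  1.23 -1.7 ]
0.5 -50 [ 0.61  0.74  1.93 -1.41  1.09 -2.1 ]
0.5 -35 [ 0.57  0.72  2.12  4.5   0.98 -1.91]
0.5 -17 [ 0.43  0.73  2.32  3.9   1.   -1.64]
0.7 -50 [ 0.53  0.64  1.9  -1.24  0.92 -2.34]
0.7 -17 [ 0.36  0.57  2.22  4.07  0.62 -1.93]
0.7 0 [ 0.16  0.57  2.31  3.35  0.61 -1.64]
```

```bash
python3 - <<'E'
from kin import *
P=fit(); az=np.radians(78.5)
from scipy.spatial.transform import Slerp
for a in [.2,.35,.5]:
  for tgt in [[520,-260],[580,-200]]:
    q=np.array(D[-1][1]);A=np.array([502,-308,29.]);out=[]
    q,e=ik(A,pose_lie(a,az),q,P);out.append((q.round(2),round(e,3)))
    s=Slerp([0,1],R.concatenate([pose_lie(a,az),pose_up(a,az)]))
    for t in np.linspace(0,1,9)[1:]:
        p=np.array([*(A[:2]+t*(np.array(tgt)-A[:2])),130]); q,e=ik(p,s(t),q,P)
        if t in(.5,1) or e>1e-3: out.append((q.round(2),round(e,3)))
    q,e=ik([*tgt,60],pose_up(a,az),q,P); out.append((q.round(2),round(e,3)))
    print(a,tgt); [print("  ",*o) for o in out]
s=robot.state(); print((pose_lie(.35,az)*R.from_rotvec(s["tcp_rot"]).inv()).as_rotvec().round(3))
E
```

```text
0.2 [520, -260]
   [-0.51  0.55  1.78 -0.28  0.77 -0.11] 0.0
   [-0.85  0.6   1.5   0.46  1.45 -0.8 ] 0.0
   [-0.98  0.95  1.39  0.84  1.94 -0.99] 0.0
   [-0.98  1.05  1.38  0.82  1.88 -1.06] 0.0
0.2 [580, -200]
   [-0.51  0.55  1.78 -0.28  0.77 -0.11] 0.0
   [-0.79  0.6   1.5   0.48  1.42 -0.75] 0.0
   [-0.87  0.94  1.41  0.93  1.87 -0.95] 0.0
   [-0.87  1.04  1.4   0.91  1.81 -1.02] 0.0
0.35 [520, -260]
   [-0.42  0.57  1.81 -0.51  0.75  0.15] 0.0
   [-0.8   0.54  1.53  0.37  1.34 -0.73] 0.0
   [-0.97  0.88  1.41  0.78  1.84 -0.97] 0.0
   [-0.97  0.97  1.41  0.76  1.77 -1.04] 0.0
0.35 [580, -200]
   [-0.42  0.57  1.81 -0.51  0.75  0.15] 0.0
   [-0.73  0.54  1.52  0.39  1.32 -0.67] 0.0
   [-0.85  0.87  1.42  0.87  1.77 -0.92] 0.0
   [-0.85  0.96  1.43  0.85  1.71 -0.99] 0.0
0.5 [520, -260]
   [-0.33  0.6   1.83 -0.74  0.79  0.42] 0.0
   [-0.73  0.49  1.57  0.26  1.24 -0.63] 0.0
   [-0.95  0.8   1.43  0.71  1.75 -0.94] 0.0
   [-0.95  0.89  1.45  0.7   1.66 -1.01] 0.0
0.5 [580, -200]
   [-0.33  0.6   1.83 -0.74  0.79  0.42] 0.0
   [-0.66  0.5   1.56  0.27  1.23 -0.57] 0.0
   [-0.83  0.8   1.44  0.79  1.68 -0.88] 0.0
   [-0.83  0.89  1.46  0.79  1.6  -0.96] 0.0
[ 0.157 -0.026  0.009]
```

{"name": "step_arm", "arguments": {"series": [[1,-2,-25,0.04,-0.007,0.002],[1,-2,-25,0.04,-0.007,0.002],[1,-2,-25,0.04,-0.007,0.002],[1,-1,-25,0.037,-0.005,0.003],[1,-1,-25,0,0,0],[0,-1,-25,0,0,0],[0,0,-28,0,0,0],[0,0,0,0,0,0]], "claw": 1}}

```text
time_s: 4.65
tcp_pos: [499.6, -308.0, 27.5]
tcp_rot: [2.246, 1.833, -0.401]
wrist_force: [-0.6, 0.5, 0.4]
opening: 85.3
gripper_force: 0.0
```

```bash
python3 - <<'E'
from kin import *
s=log();print(s["wrist_force"],s["moment"])
p=robot.read_camera("wrist");cv2.imwrite("pics/w1.png",p["image"][:,:,::-1])
E
```

```text
[-0.57709968  0.51179499  0.35221434] [ 0.14571091 -0.0435257   0.03382985]
```

View pics/w1.png

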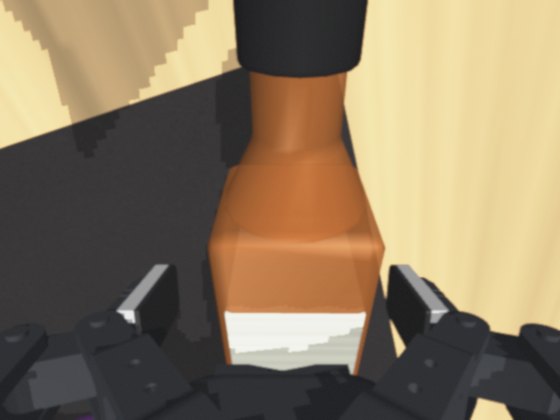

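The fingers (columns about 150 and 415) straddle the amber body (columns 215–380) squarely. The bottle sits about 3 mm to +x.

{"name": "step_arm", "arguments": {"series": [[3,-0.5,0,0,0,0],[0,0,0,0,0,0],[0,0,0,0,0,0],[0,0,0,0,0,0],[0,0,0,0,0,0],[0,0,0,0,0,0],[0,0,0,0,0,0],[0,0,0,0,0,0]], "claw": 0}}

```text
time_s: 5.5
tcp_pos: [506.3, -308.6, 32.3]
tcp_rot: [2.237, 1.829, -0.396]
wrist_force: [-0.3, 0.5, 6.2]
opening: 51.5
gripper_force: 63.9
```

{"name": "step_arm", "arguments": {"series": [[0,0,25,0,0,0],[0,5,30,0,0,0],[5,10,30,0.137,-0.028,0],[10,10,20,0.137,-0.028,0],[10,10,10,0.137,-0.028,0],[10,10,0,0.137,-0.028,0],[5,10,0,0.137,-0.028,0],[5,10,0,0.137,-0.028,0]]}}

```text
time_s: 6.3
tcp_pos: [551.0, -243.3, 147.1]
tcp_rot: [-2.153, -1.764, -0.545]
wrist_force: [0.2, -0.5, -2.5]
opening: 51.3
gripper_force: 63.2
```

{"name": "step_arm", "arguments": {"series": [[5,10,0,0.137,-0.028,0],[5,10,0,0.137,-0.028,0],[0,0,0,0.137,-0.028,0],[0,0,0,0.137,-0.028,0],[0,0,0,0.137,-0.028,0],[0,0,0,0.03,-0.006,0],[0,0,0,0,0,0],[0,0,0,0,0,0]]}}

```text
time_s: 7.1
tcp_pos: [560.4, -222.6, 145.9]
tcp_rot: [-1.638, -1.341, -1.141]
wrist_force: [-0.1, 0.6, -0.9]
opening: 51.5
gripper_force: 63.4
```

```bash
python3 - <<'E'
from kin import *
s=log();D.append([0,list(s["qpos"]),list(s["tcp_pos"]),list(s["tcp_rot"])]);P=fit();print(P.round(1),s["wrist_force"])
r=R.from_rotvec(s["tcp_rot"]); print(r.as_matrix().round(3).tolist()); m=r.as_matrix()
az=np.arctan2(m[1,2],m[0,2]);print(az,(pose_up(.35,np.radians(78.5))*r.inv()).as_rotvec().round(3))
p=robot.read_camera("scene");cv2.imwrite("pics/s2.png",cv2.resize(p["image"][130:330,100:380,::-1],None,fx=2.5,fy=2.5))
E
```

```text
[  0.   42.2 192.2 646.5 109.2 416.6 354.2] [-0.14610509  0.59081859 -0.9421567 ]
[[0.067, 0.98, 0.188], [0.342, -0.199, 0.918], [0.937, 0.003, -0.348]]
1.3692838217145566 [ 0.006  0.001 -0.   ]
```

View pics/s2.png

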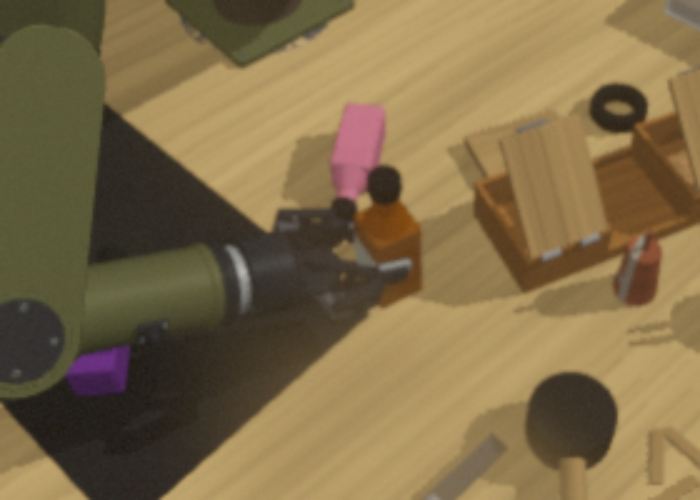

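The bottle is held upright and level at crop pixel (390,250), and nothing else was disturbed. I'll lower it onto the bench.

{"name": "step_arm", "arguments": {"series": [[0,0,-15,0.006,0,0],[0,0,-15,0,0,0],[0,0,-15,0,0,0],[0,0,-10,0,0,0],[0,0,-7,0,0,0],[0,0,-4,0,0,0],[0,0,-3,0,0,0],[0,0,0,0,0,0]]}}

```text
time_s: 7.95
tcp_pos: [560.1, -223.0, 76.0]
tcp_rot: [-1.632, -1.332, -1.145]
wrist_force: [0.3, 0.2, -1.7]
opening: 51.0
gripper_force: 63.4
```

{"name": "step_arm", "arguments": {"series": [[0,0,-2,0,0,0],[0,0,-2,0,0,0],[0,0,-1,0,0,0],[0,0,-1,0,0,0],[0,0,-1,0,0,0],[0,0,-1,0,0,0],[0,0,-1,0,0,0],[0,0,0,0,0,0]]}}

```text
time_s: 8.75
tcp_pos: [560.1, -222.9, 67.2]
tcp_rot: [-1.632, -1.333, -1.145]
wrist_force: [0.3, -1.0, -2.2]
opening: 51.3
gripper_force: 63.4
```

{"name": "step_arm", "arguments": {"series": [[0,0,-1,0,0,0],[0,0,-1,0,0,0],[0,0,-1,0,0,0],[0,0,-1,0,0,0],[0,0,-1,0,0,0],[0,0,-1,0,0,0],[0,0,0,0,0,0],[0,0,0,0,0,0]]}}

```text
time_s: 9.55
tcp_pos: [560.0, -223.0, 64.7]
tcp_rot: [-1.628, -1.332, -1.15]
wrist_force: [-3.0, -2.1, 11.1]
opening: 51.4
gripper_force: 64.3
```

{"name": "step_arm", "arguments": {"series": [[0,0,2,0,0,0],[0,0,0,0,0,0],[0,0,0,0,0,0],[0,0,0,0,0,0],[0,0,0,0,0,0],[-2,-9,3,0,0,0],[-4,-18,7,0,0,0],[-6,-27,10,0,0,0]], "claw": 1}}

```text
time_s: 10.35
tcp_pos: [547.7, -276.4, 83.4]
tcp_rot: [-1.63, -1.332, -1.144]
wrist_force: [-0.0, -0.8, -0.8]
opening: 85.4
gripper_force: 0.0
```

{"name": "step_arm", "arguments": {"series": [[-8,-37,14,0,0,0],[-4,-20,35,0,0,0],[0,0,45,-0.137,0.028,0],[0,0,45,-0.137,0.028,0],[0,0,40,-0.137,0.028,0],[0,0,20,-0.137,0.028,0],[0,0,0,-0.137,0.028,0],[0,0,0,-0.137,0.028,0]]}}

```text
time_s: 11.15
tcp_pos: [536.1, -335.5, 285.2]
tcp_rot: [-2.228, -1.819, -0.429]
wrist_force: [0.0, 0.6, -0.7]
opening: 85.4
gripper_force: 0.0
```

```bash
cat >> kin.py <<'E'
def down(az):  # tool down, jaw (y) axis along azimuth az
    y=np.array([np.cos(az),np.sin(az),0]);w=np.array([0,0,-1.]);return R.from_matrix(np.c_[np.cross(y,w),y,w])
E
python3 - <<'E'
from kin import *
s=log(); P=fit(); r=R.from_rotvec(s["tcp_rot"])
print(s["tcp_pos"],r.as_matrix().round(2).tolist(),s["qpos"].round(2))
for c in ["top","scene"]:
    p=robot.read_camera(c); cv2.imwrite(f"pics/{c}3.png",p["image"][:,:,::-1])
    print([(np.round(d["xyz"]),round(d["conf"],2)) for d in robot.mark_of(p,"bottle")])
for az in [-100,-55,-17,73,-107]:
    for pt in [[562,-195,150],[612,97,165]]:
        q,e=ik(pt,down(np.radians(az)),[np.arctan2(pt[1],pt[0]),.4,1.6,0,1.1,0],P);print(az,pt,q.round(2),round(e,3))
E
```

```text
[ 536.1187184  -335.53216046  285.24733315] [[0.19, 0.98, 0.08], [0.91, -0.2, 0.36], [0.37, 0.0, -0.93]] [-0.8   0.46  1.23  0.31  1.66 -0.6 ]
[(array([ 558., -218.,   -2.]), 0.82), (array([310., -49.,  29.]), 0.64), (array([560.,  -4., 173.]), 0.63)]
[(array([ 560., -221.,   -2.]), 0.97), (array([ 420., -500.,   29.]), 0.95), (array([308., -46.,  28.]), 0.93), (array([507., 222.,   1.]), 0.71)]
-100 [562, -195, 150] [-0.4   0.42  1.59  0.    1.13  1.34] 0.0
-100 [612, 97, 165] [0.09 0.44 1.52 0.   1.18 1.83] 0.0
-55 [562, -195, 150] [-0.4   0.42  1.59 -0.    1.13  0.55] 0.0
-55 [612, 97, 165] [ 0.09  0.44  1.52 -0.    1.18  1.05] 0.0
-17 [562, -195, 150] [-0.4   0.42  1.59 -0.    1.13 -0.11] 0.0
-17 [612, 97, 165] [0.09 0.44 1.52 0.   1.18 0.39] 0.0
73 [562, -195, 150] [-0.4   0.42  1.59  0.    1.13 -1.68] 0.0
73 [612, 97, 165] [ 0.09  0.44  1.52  0.    1.18 -1.19] 0.0
-107 [562, -195, 150] [-0.4   0.42  1.59  0.    1.13  1.46] 0.0
-107 [612, 97, 165] [0.09 0.44 1.52 0.   1.18 1.96] 0.0
```

View pics/top3.png

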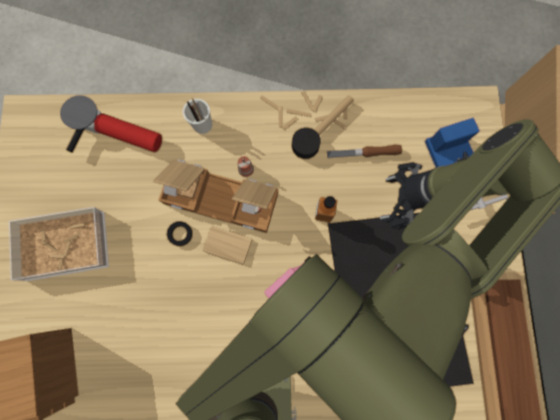

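The bottle now stands on the bench with its cap at pixel (329,203), where the networks also put it at about (560,-219). I'll regrasp it by the cap from above.

{"name": "step_arm", "arguments": {"series": [[4,20,-5,-0.137,0.028,0],[4,20,-5,-0.137,0.028,0],[4,20,-10,-0.09,0.018,0],[4,20,-10,0,0,0],[4,20,-10,0,0,0],[4,16.5,-10,0,0,0],[0,0,-5,0,0,0],[0,0,0,0,0,0]]}}

```text
time_s: 12.15
tcp_pos: [559.4, -218.1, 225.2]
tcp_rot: [-2.425, -1.979, -0.013]
wrist_force: [0.5, -1.0, 0.5]
opening: 85.4
gripper_force: 0.0
```

```bash
python3 - <<'E'
from kin import *
s=log(); r=R.from_rotvec(s["tcp_rot"]); print((down(np.radians(-11.5))*r.inv()).as_rotvec().round(3),s["tcp_pos"])
p=robot.read_camera("wrist"); cv2.imwrite("pics/w4.png",p["image"][:,:,::-1])
print([(np.round(d["xyz"]),round(d["conf"],2)) for d in robot.mark_of(p,"bottle")],[(np.round(d["xyz"]),round(d["conf"],2)) for d in robot.spot_in(p,"bottle")])
# projection of bottle axis hypotheses at cap top
for b in [(560,-219)]:
    print(cv2.projectPoints(np.array([[*b,170.],[*b,0],[b[0]+16,b[1],170]]),p["rvec"],p["tvec"],p["camera_matrix"],np.array(p["dist"]))[0].round())
g=p["image"].astype(int).sum(2)
E
```

```text
[-0.015 -0.001  0.001] [ 559.35715457 -218.14913709  225.15065967]
[(array([ 565., -215.,   -2.]), 0.65)] [(array([ 377., -114.,   41.]), 0.94), (array([ 567., -203.,  122.]), 0.77), (array([ 296., -404.,   43.]), 0.59)]
[[[283. 247.]]

 [[283. 189.]]

 [[312. 241.]]]
```

View pics/w4.png

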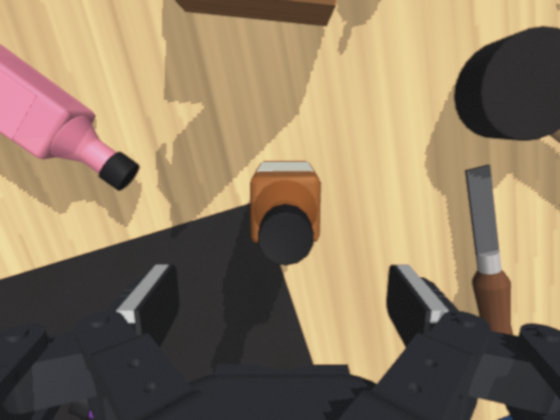

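The cap top is at (286,234), against (283,247) predicted, so the axis is nearer (563,-213). The jaws straddle it freely.

{"name": "step_arm", "arguments": {"series": [[3,4.5,-10,-0.015,0,0],[0,0,-15,0,0,0],[0,0,-15,0,0,0],[0,0,-15,0,0,0],[0,0,-10,0,0,0],[0,0,-5,0,0,0],[0,0,0,0,0,0],[0,0,0,0,0,0]]}}

```text
time_s: 13.1
tcp_pos: [563.5, -213.1, 157.8]
tcp_rot: [2.43, 1.984, 0.002]
wrist_force: [0.2, 0.1, 0.6]
opening: 85.6
gripper_force: 0.0
```

{"name": "step_arm", "arguments": {"series": [[0,0,0,0,0,0],[0,0,0,0,0,0],[0,0,0,0,0,0],[0,0,0,0,0,0],[0,0,0,0,0,0],[0,0,0,0,0,0],[0,0,0,0,0,0],[0,0,0,0,0,0]], "claw": 0}}

```text
time_s: 13.9
tcp_pos: [563.1, -213.0, 157.9]
tcp_rot: [2.43, 1.985, 0.002]
wrist_force: [-1.5, 1.4, 5.5]
opening: 30.6
gripper_force: 59.3
```

{"name": "step_arm", "arguments": {"series": [[0,0,15,0,0,0],[0,0,30,0,0,0],[0,0,40,0,0,0],[0,0,40,0,0,0],[0,0,40,0,0,0],[0,10,35,0,0,0],[5,30,10,0,0,-0.05],[5,35,0,0,0,-0.05]]}}

```text
time_s: 14.7
tcp_pos: [574.3, -138.5, 369.5]
tcp_rot: [2.528, 1.853, 0.006]
wrist_force: [0.4, 0.1, -1.7]
opening: 30.5
gripper_force: 59.9
```

{"name": "step_arm", "arguments": {"series": [[7,40,0,0,0,0],[7,40,0,0,0,0],[7,40,0,0,0,0],[7,40,0,0,0,0],[7,40,0,0,0,0],[4,25,0,0,0,0],[0,10,0,0,0,0],[0,0,0,0,0,0]]}}

```text
time_s: 15.5
tcp_pos: [611.7, 98.2, 366.3]
tcp_rot: [2.525, 1.864, -0.001]
wrist_force: [-1.0, -1.3, -2.0]
opening: 30.4
gripper_force: 59.9
```

```bash
python3 - <<'E'
from kin import *
s=log(); r=R.from_rotvec(s["tcp_rot"]); print((down(-.302)*r.inv()).as_rotvec().round(3),s["tcp_pos"],s["wrist_force"])
p=robot.read_camera("scene"); cv2.imwrite("pics/s5.png",cv2.resize(p["image"][60:260,220:500,::-1],None,fx=2.5,fy=2.5))
print("bottle",[(np.round(d["xyz"]),round(d["conf"],2)) for d in robot.mark_of(p,"bottle")][:3])
print([(np.round(d["xyz"]),round(d["conf"],2)) for d in robot.mark_of(p,"tray")][:3])
E
```

```text
[ 0.003  0.001 -0.003] [611.72879695  98.19617179 366.29516783] [-0.98569595 -1.32957623 -1.96203625]
bottle [(array([608.,  92., 206.]), 0.96), (array([ 416., -502.,   28.]), 0.88), (array([308., -47.,  25.]), 0.78)]
[(array([617.,  94.,   1.]), 0.83)]
```

View pics/s5.png

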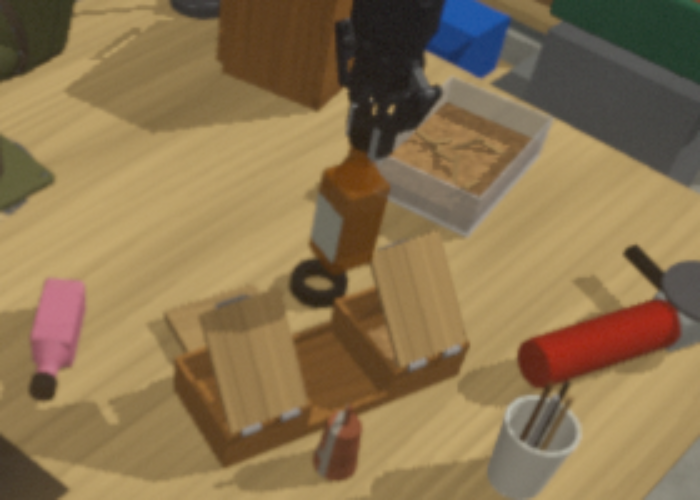

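The bottle hangs straight at crop pixel (348,215), above the tray gap between the two covers. I'll lower it.

{"name": "step_arm", "arguments": {"series": [[0,0,-30,0,0,0],[0,0,-30,0,0,0],[0,0,-30,0,0,0],[0,0,-30,0,0,0],[0,0,-30,0,0,0],[0,0,-25,0,0,0],[0,0,-15,0,0,0],[0,0,0,0,0,0]]}}

```text
time_s: 16.45
tcp_pos: [610.1, 95.0, 174.7]
tcp_rot: [2.531, 1.86, -0.007]
wrist_force: [-1.0, -0.0, -1.7]
opening: 30.3
gripper_force: 59.8
```

{"name": "step_arm", "arguments": {"series": [[0,0,-3,0,0,0],[0,0,-2,0,0,0],[0,0,-2,0,0,0],[0,0,-1,0,0,0],[0,0,-1,0,0,0],[0,0,-1,0,0,0],[0,0,-1,0,0,0],[0,0,0,0,0,0]]}}

```text
time_s: 17.25
tcp_pos: [612.0, 97.2, 166.1]
tcp_rot: [2.527, 1.861, 0.001]
wrist_force: [0.2, -0.1, -2.6]
opening: 30.3
gripper_force: 59.8
```

{"name": "step_arm", "arguments": {"series": [[0,0,-1,0,0,0],[0,0,-1,0,0,0],[0,0,-1,0,0,0],[0,0,-1,0,0,0],[0,0,0,0,0,0],[0,0,0,0,0,0],[0,0,0,0,0,0],[0,0,0,0,0,0]]}}

```text
time_s: 18.05
tcp_pos: [612.6, 97.3, 165.9]
tcp_rot: [2.526, 1.86, 0.006]
wrist_force: [-4.3, 0.2, 16.7]
opening: 30.5
gripper_force: 61.9
```

{"name": "step_arm", "arguments": {"series": [[0,0,2.5,0,0,0],[0,0,0,0,0,0],[0,0,0,0,0,0],[0,0,0,0,0,0],[0,0,0,0,0,0],[0,0,0,0,0,0],[0,0,5,0,0,0],[0,0,15,0,0,0]], "claw": 1}}

```text
time_s: 18.85
tcp_pos: [610.9, 97.0, 183.6]
tcp_rot: [2.528, 1.862, -0.004]
wrist_force: [-0.6, -0.5, 0.5]
opening: 85.2
gripper_force: 0.0
```

{"name": "step_arm", "arguments": {"series": [[0,0,30,0,0,0],[0,0,35,0,0,0],[0,0,35,0,0,0],[0,0,20,0,0,0],[-10,-20,0,0,0,0],[-10,-40,0,0,0,0],[-10,-40,0,0,0,0],[0,0,0,0,0,0]], "claw": 0}}

```text
time_s: 19.65
tcp_pos: [580.8, -7.1, 305.4]
tcp_rot: [2.529, 1.855, -0.002]
wrist_force: [1.1, 0.1, 0.0]
opening: -0.0
gripper_force: 0.0
```

```bash
python3 - <<'E'
from kin import *
s=log(); P=fit(); r=R.from_rotvec(s["tcp_rot"]); print(s["tcp_pos"],(down(-.302)*r.inv()).as_rotvec().round(3))
for c in ["scene","top"]:
    p=robot.read_camera(c)
    if c=="scene": cv2.imwrite("pics/s6.png",cv2.resize(p["image"][60:260,220:500,::-1],None,fx=2.5,fy=2.5))
    for n in ["bottle","cover_right_hinge","cover_right_front","cover_left_hinge","cover_left_front"]:
        print(n,[(np.round(d["xyz"]),round(d["conf"],2)) for d in robot.mark_of(p,n)][:2])
q=s["qpos"]
for pt in [[580,-5,190],[524,13,85],[630,200,190],[590,224,85]]:
    q,e=ik(pt,down(-.302),q,P);print(pt,q.round(2),round(e,3))
E
```

```text
[580.83153635  -7.1257148  305.39550408] [0.005 0.002 0.003]
bottle [(array([ 421., -504.,   29.]), 0.77), (array([613.,  89.,   7.]), 0.64)]
cover_right_hinge [(array([644., -27.,  63.]), 0.71)]
cover_right_front [(array([559.,  -4., 173.]), 0.56)]
cover_left_hinge [(array([714., 183.,  69.]), 0.85)]
cover_left_front [(array([616., 213., 160.]), 0.6)]
bottle [(array([310., -47.,  26.]), 0.93), (array([611.,  93.,  12.]), 0.84)]
cover_right_hinge [(array([642., -26.,  67.]), 0.66)]
cover_right_front [(array([559.,  -2., 171.]), 0.61), (array([618., 209., 163.]), 0.32)]
cover_left_hinge [(array([707., 187.,  65.]), 0.51)]
cover_left_front [(array([619., 210., 163.]), 0.84)]
[580, -5, 190] [-0.08  0.36  1.58 -0.    1.2   0.22] 0.0
[524, 13, 85] [-0.06  0.42  1.82 -0.    0.9   0.25] 0.0
[630, 200, 190] [ 0.24  0.47  1.39 -0.    1.28  0.55] 0.0
[590, 224, 85] [ 0.3   0.54  1.58 -0.    1.03  0.6 ] 0.0
```

View pics/s6.png

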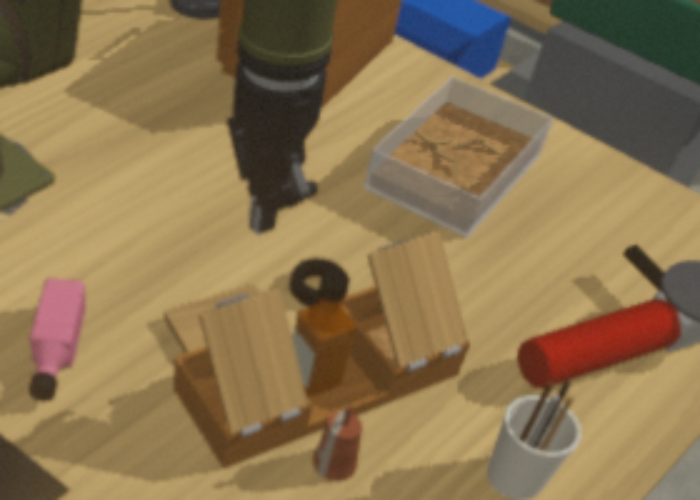

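The bottle stands upright in the tray at crop pixel (328,340). Next is the right cover, pressed with the closed fingertips along its arc.

{"name": "step_arm", "arguments": {"series": [[-1,0,-40,0,0,0],[-1,0,-40,0,0,0],[-1,1,-30,0,0,0],[0,0,-15,0,0,0],[0,0,-10,0,0,0],[-2,0.6,-7,0,0,0],[-7.5,2.3,-8,0,0,0],[-7.5,2.3,-8,0,0,0]]}}

```text
time_s: 21.05
tcp_pos: [562.5, 3.4, 147.2]
tcp_rot: [2.526, 1.86, 0.004]
wrist_force: [1.2, -0.3, -0.0]
opening: -0.0
gripper_force: 0.3
```

{"name": "step_arm", "arguments": {"series": [[-6,1.8,-9,0,0,0],[-6,1.8,-10,0,0,0],[-4,1.2,-10,0,0,0],[-4,1.2,-10,0,0,0],[-2,0.6,-10,0,0,0],[-1,0.3,-6,0,0,0],[0,0,-5,0,0,0],[0,0,0,0,0,0]]}}

```text
time_s: 21.85
tcp_pos: [538.6, 10.2, 85.9]
tcp_rot: [2.528, 1.862, -0.001]
wrist_force: [0.5, 0.2, 0.6]
opening: -0.0
gripper_force: 0.0
```

{"name": "step_arm", "arguments": {"series": [[0,0,-1,0,0,0],[0,0,-1,0,0,0],[0,0,-1,0,0,0],[0,0,-1,0,0,0],[0,0,-1,0,0,0],[0,0,-1,0,0,0],[0,0,0,0,0,0],[0,0,0,0,0,0]]}}

```text
time_s: 22.65
tcp_pos: [539.1, 10.2, 85.0]
tcp_rot: [2.525, 1.86, 0.004]
wrist_force: [-9.1, 0.6, 33.2]
opening: -0.0
gripper_force: 16.5
```

{"name": "step_arm", "arguments": {"series": [[0,0,25,0,0,0],[0,0,40,0,0,0],[0,0,40,0,0,0],[0,0,40,0,0,0],[15,30,10,0,0,0],[22,41,0,0,0,0],[22,41,0,0,0,0],[22,41,0,0,0,0]]}}

```text
time_s: 23.45
tcp_pos: [620.8, 164.4, 236.3]
tcp_rot: [2.527, 1.86, 0.002]
wrist_force: [0.4, -0.4, 0.6]
opening: 0.2
gripper_force: 0.0
```

```bash
python3 - <<'E'
from kin import *
s=log(); print(s["tcp_pos"],s["wrist_force"])
for c in ["scene","top"]:
    p=robot.read_camera(c)
    for n in ["bottle","cover_right_front","cover_left_front"]:
        print(n,[(np.round(d["xyz"]),round(d["conf"],2)) for d in robot.mark_of(p,n)][:3])
E
```

```text
[620.82680534 164.42726205 236.27175255] [ 0.43111629 -0.42829694  0.574639  ]
bottle [(array([ 419., -500.,   29.]), 0.77), (array([610.,  91.,   5.]), 0.71), (array([309., -47.,  30.]), 0.7)]
cover_right_front [(array([503.,  14.,  69.]), 0.61)]
cover_left_front [(array([617., 215., 162.]), 0.57)]
bottle [(array([608.,  93.,   9.]), 0.8), (array([ 425., -501.,   27.]), 0.57), (array([308., -49.,  26.]), 0.57)]
cover_right_front [(array([509.,  12.,  70.]), 0.91)]
cover_left_front [(array([619., 208., 164.]), 0.92)]
```

{"name": "step_arm", "arguments": {"series": [[10,21,0,0,0,0],[11,21,-5,0,0,0],[0,0,-25,0,0,0],[0,0,-20,0,0,0],[0,0,-15,0,0,0],[-2,0.6,-8,0,0,0],[-7.5,2.3,-8,0,0,0],[-7.5,2.3,-8,0,0,0]]}}

```text
time_s: 24.65
tcp_pos: [624.2, 210.0, 147.2]
tcp_rot: [2.527, 1.859, 0.004]
wrist_force: [-0.2, -0.3, 0.9]
opening: 0.1
gripper_force: 0.3
```

{"name": "step_arm", "arguments": {"series": [[-6,1.8,-9,0,0,0],[-6,1.8,-10,0,0,0],[-4,1.2,-10,0,0,0],[-4,1.2,-10,0,0,0],[-2,0.6,-10,0,0,0],[-1,0.3,-6,0,0,0],[-2,0.6,-5,0,0,0],[0,0,0,0,0,0]]}}

```text
time_s: 25.45
tcp_pos: [598.7, 217.9, 86.0]
tcp_rot: [2.527, 1.861, 0.0]
wrist_force: [0.3, 0.5, -0.0]
opening: -0.0
gripper_force: 0.0
```

{"name": "step_arm", "arguments": {"series": [[0,0,-1,0,0,0],[0,0,-1,0,0,0],[0,0,-1,0,0,0],[0,0,-1,0,0,0],[0,0,-1,0,0,0],[0,0,-1,0,0,0],[0,0,0,0,0,0],[0,0,0,0,0,0]]}}

```text
time_s: 26.25
tcp_pos: [599.0, 218.0, 85.1]
tcp_rot: [2.526, 1.861, 0.004]
wrist_force: [-7.4, -2.1, 25.7]
opening: -0.0
gripper_force: 12.5
```

{"name": "step_arm", "arguments": {"series": [[0,0,20,0,0,0],[0,0,40,0,0,0],[0,0,40,0,0,0],[0,0,40,0,0,0],[0,0,40,0,0,0],[-20,20,30,0,0,0],[-20,20,0,0,0,0],[0,0,0,0,0,0]]}}

```text
time_s: 27.05
tcp_pos: [557.2, 260.0, 292.6]
tcp_rot: [2.526, 1.865, 0.005]
wrist_force: [-0.2, -0.3, 0.2]
opening: 0.1
gripper_force: 0.0
```

```bash
python3 - <<'E'
from kin import *
I=[]
for c in ["scene","top"]:
    p=robot.read_camera(c); I.append(p["image"][60:260,220:480,::-1] if c=="scene" else p["image"][110:310,100:360,::-1])
    for n in ["bottle","cover_right_front","cover_left_front","tape","blank","drum"]:
        print(n,[(np.round(d["xyz"]),round(d["conf"],2)) for d in robot.mark_of(p,n)][:2])
cv2.imwrite("pics/f.png",cv2.resize(np.hstack(I),(800,308)))
E
```

```text
bottle [(array([611.,  91.,   5.]), 0.94), (array([306., -45.,  28.]), 0.83)]
cover_right_front [(array([503.,  17.,  71.]), 0.85)]
cover_left_front [(array([571., 226.,  70.]), 0.56)]
tape [(array([510., 220.,   4.]), 0.61)]
blank [(array([472.,  80.,  -2.]), 0.78)]
drum [(array([710.,  20.,  -1.]), 0.78)]
bottle [(array([ 422., -501.,   27.]), 0.96), (array([309., -47.,  29.]), 0.91)]
cover_right_front [(array([506.,  16.,  68.]), 0.96)]
cover_left_front [(array([573., 222.,  69.]), 0.91)]
tape [(array([507., 222.,   5.]), 0.93), (array([ 782., -168.,    2.]), 0.54)]
blank [(array([469.,  76.,  -0.]), 0.76)]
drum [(array([704.,  20.,  -3.]), 0.65)]
```

View pics/f.png

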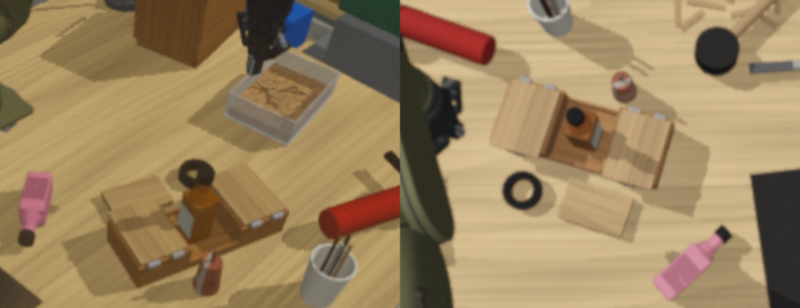

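Both covers lie flat at z of about 69. The bottle stands upright in the tray at (197,212) on the left and (580,125) on the right, and the bystanders haven't moved.

```bash
python3 -c "
from cell import robot
print(robot.sign_off())"
```

```text
the job is handed in; nothing more can be done
None
```

The amber oil bottle stands upright in the caddy's tray, both covers are pressed down and held shut, and the tape, blank and drum are where they were; I handed the job in at about 27 s.

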